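Open the drawer below the leaning spray can and oil what lies in it

TASK

The small spray can clamped leaning on top of the wooden drawer cabinet is to oil the steel parts in the drawer on its side of the cabinet. Pull that drawer open nearly to its stop, and only then press the can's white cap fully down along the can's leaning axis, keep it down for about a second, and let it spring back. Leave the drawer open, the other drawer as it is, and the jar, mug and glue bottle standing where they are.

Things in the scene. Friction and masses are not known exactly. Their poses are not given: they have to be found in the camera images.
- cabinet: low fixed wooden cabinet, 200 mm deep (x), 320 mm wide (y), top 80 mm above the table, two drawers side by side. Origin: centre of its underside; its -x axis points out of the drawer fronts, towards the robot. Drawer centre lines: y = +80 mm (left) and -80 mm (right); shut, their fronts stand at x = -112 mm
- spool_rod (a point): middle of a fixed 10 mm rod along the cabinet's y, 292 mm above the table, with fixed 62 mm spools at y = -52 to +51 mm and beyond +-113 mm, between two end boards (64 x 14 mm, y = +-153 mm, up to 332 mm above the table) on the cabinet. The spools are just above and behind the can's cap: a gripper held upright over the cap strikes them. Axes as the cabinet's
- drawer_left (a joint): left drawer (+ y side of the cabinet), front 152 mm wide and 54 mm high: how far it is pulled out, in m, 0 shut to 0.10 at its stop; it slides along the cabinet's -x, needs about 2 N and stays where it is left
- drawer_right (a joint): right drawer (- y side of the cabinet), front 152 mm wide and 54 mm high: how far it is pulled out, in m, 0 shut to 0.10 at its stop; it slides along the cabinet's -x, needs about 2 N and stays where it is left
- drawer_left_knob (a point): 27 mm thick dark wooden mushroom knob, its axis level, sticking 40 mm straight out of the middle of that drawer's front; this point is on the knob's axis, 30 mm out from the drawer's front (10 mm short of the knob's outer end) and 45 mm above the table. It moves with the drawer. Axes as the cabinet's
- drawer_right_knob (a point): 27 mm thick dark wooden mushroom knob, its axis level, sticking 40 mm straight out of the middle of that drawer's front; this point is on the knob's axis, 30 mm out from the drawer's front (10 mm short of the knob's outer end) and 45 mm above the table. It moves with the drawer. Axes as the cabinet's
- can: aluminium spray can, 45 mm diameter, about 126 mm long with cap, clamped in a wooden cradle fixed on the cabinet's top over the left or the right drawer. Leans 35 degrees from upright towards the cabinet's -x. Origin: underside of the cradle, 80 mm above the table, straight below the middle of the unpressed cap's top, which is 123 mm higher; yaw as the cabinet's
- cap_top (a point): centre of the flat round top of the white nozzle cap, 25 mm diameter, standing 20 mm clear of the can's neck; z axis points out of the cap along the can's axis, 35 degrees from upright towards the cabinet's -x, so press along -z; it moves with the cap
- cap (a joint): how far the cap is pressed in, in m: 0 up, 0.008 fully down at its stop; spring, about 3 N to start and 8.5 N at the bottom; springs back by itself
- jar: glass jar with a steel lid, 54 mm diameter, 75 mm high, loose on the cabinet's top over the other drawer; origin: centre of its underside
- mug: white ceramic mug, 80 mm diameter, 92 mm high, loose on the table to the left of the cabinet; origin: centre of its underside
- glue: white plastic glue bottle, 44 mm diameter, 125 mm high, loose on the table to the right of the cabinet; origin: centre of its underside
Not all that is in view belongs to the job. Leave any red look-alike of the mug alone.

How it is judged:
By the outcome, as a careful person would: the job done as asked, in the order asked, and still so for the second after the job is handed in, with the robot touching nothing.
It also fails if it takes over 45 s, if anything falls off the work surface, if the arm or the gripper's body presses on something with over 40 N, if the wrist force passes 120 N, or if a joint passes its speed limit or range.

ROBOT

A 6-joint arm with a two-finger parallel gripper is mounted at the origin on the work surface. World frame = base frame: x ahead of the robot, y to its left, z up, the work surface at z = 0. Lengths are in m, angles in degrees, forces in N, time in s.
With the tool pointing down it reaches from about 0.4 to 0.825 m from the base axis. Payload 7 kg.
Tool frame: the origin (TCP) lies midway between the tips of the shut fingers; the grasp point (between the pads) lies 19 mm behind it (ctrl.hold_point_z is the distance from the TCP to the grasp point, in m); z points along the fingers, y is the line along which they close (so a half turn about z gives the same grasp; the last joint's range is limited). The gripper opens to 88 mm and grips with 3 to 60 N. Pads are 19 mm wide; open, the fingers measure 130 mm over their backs; the gripper's body (78 mm by 193 mm) begins 47 mm behind the grasp point.
Start: joints at [85.09, 20.546, 0.682, 0, -70.136, -16.507], TCP at [0.246, 0.628, 0.227] pointing down, gripper open.
Joint ranges: [-176.03, 176.03], [-82.01, 121.73], [-58.28, 71.71], [-173.87, 95.51], [-174.79, -0.11], [-173.66, 173.66]. Speed limits (degrees/s): [136.94, 136.94, 172.46, 180, 180, 180].

INTERFACE

Orientations are given as [roll, pitch, yaw] about the fixed x, y, z axes, in that order (R = Rz(yaw) Ry(pitch) Rx(roll)).
In Python, from plant import ctrl gives the robot as it stands.
- The arm moves only by the tool apply_moves, never from a script. Its argument "deltas" is a list of rows, each an object with "fingers": the finger opening in mm, from 0 to 87.6; "delta_pos": the shift along the tool's x, y, z in mm, a list of three; "angular": the turn, a rotation vector about the tool's x, y, z in degrees, a list of three. A call has 1 to 10 rows; each row is the pose to reach, as a shift and turn from the pose commanded when the call began, along the tool's axes at that moment; what a row does not reach only later rows make up. A row lasts 1/10 s, in which the tool goes at most 50 mm and 8.59 degrees, less where a joint would pass 70% of its speed; a pose out of reach is approached as far as the arm can. A call with a gripper value outside its range is refused whole. The fingers move at their own pace and stop on an object; the grip force is fixed at half the most. Time passes only in rows, so rows that repeat a pose let the fingers close. It gives the time, the measured TCP pose, the force, the opening and the grip force at its end, in the units of the state.
- ctrl.get_obs(): the state, without advancing time (a new reading comes with each control period).
- ctrl.snapshot(name): name is "scene" or "top"; returns the picture (480x640x3 uint8, red, green, blue); there is no depth.
- ctrl.camera_params(name): a dict with "fx", "fy", "cx", "cy" (pixels), "dist_coeffs" ([k1, k2, p1, p2, k3] as OpenCV has them; the pictures are not rectified), "cam_to_world" (4x4, takes a point from camera to world coordinates). Camera axes: x right, y up, looking along -z (the intrinsics and any distortion apply to the point x, -y, -z); pixel columns grow to the right and rows downward; lengths in m; the calibration is good to about 2 mm. A picture is of the moment at which its call begins. camera_params takes no time and is no camera call.
- ctrl.close_job(): hands the job in; it is judged then, once.
The state is a dict: "clock": time; "joint_pos": joint angles; "qvel": joint speeds; "tau": joint torques, N m; "tool_pos": TCP position; "orientation": TCP orientation; "force": force on the tool from outside, world axes, zero at the start; "moment": the same for the moment, N m; "opening": finger opening in m; "gripper_force": force on a finger pad.
Only numpy, scipy, OpenCV 4.12 (cv2) and the standard library are available. Lean on these libraries where they do the work, as an engineer would, in place of code of your own. Each camera call takes 0.05 s, during which the arm holds its last target. There are 200 camera calls.

## Working session

There is one attempt and no reset: what is moved stays moved. The work goes in short steps, Python scripts to look and compute and a tool call to move; the robot and the scene stay as the last step left them, time stands still between calls to the robot, and variables do not carry over. Pictures are saved under pics/ and viewed, at most 10 in all, crops included, and the job is handed in when it is done.

Besides the shell and the picture viewer there is one more tool, called after "Emit:" as name([rows], argument=value, ...), one row to a line, values as JSON. apply_moves: Moves the arm, as the interface text tells. Its arguments: {"type":"object","properties":{"deltas":{"type":"array"}},"required":["deltas"]}

```bash
mkdir -p pics
python3 - <<'E'
from plant import ctrl
import cv2
for n in("scene","top"):
    cv2.imwrite(f"pics/{n}0.png",ctrl.snapshot(n)[:,:,::-1])
    print(ctrl.camera_params(n))
print(ctrl.get_obs())
E
```

```text
{'fx': 450.27825083985005, 'fy': 450.27825083985005, 'cx': 318.62508724417376, 'cy': 247.92216969722756, 'dist_coeffs': array([-0.01570606,  0.        ,  0.        ,  0.        ,  0.        ]), 'cam_to_world': array([[ 0.26769998, -0.71596763,  0.64476901,  1.3060281 ],
       [ 0.9634815 ,  0.20331968, -0.17425414, -0.08674663],
       [-0.00633391,  0.66787084,  0.74425024,  1.09983249],
       [ 0.        ,  0.        ,  0.        ,  1.        ]])}
{'fx': 436.31831347862595, 'fy': 436.31831347862595, 'cx': 314.2907835869218, 'cy': 244.1405631140719, 'dist_coeffs': array([0.0069846, 0.       , 0.       , 0.       , 0.       ]), 'cam_to_world': array([[ 1.14174465e-01,  9.67786247e-01, -2.24396907e-01,
         2.72240050e-01],
       [-9.93460700e-01,  1.11262872e-01, -2.56205253e-02,
         1.25018228e-01],
       [ 1.71852452e-04,  2.25854718e-01,  9.74160981e-01,
         1.25679210e+00],
       [ 0.00000000e+00,  0.00000000e+00,  0.00000000e+00,
         1.00000000e+00]])}
{'clock': 0.1, 'joint_pos': array([ 8.50901599e+01,  2.05876636e+01,  6.39362997e-01, -1.80221747e-02,
       -7.01380316e+01, -1.65062407e+01]), 'qvel': array([ 0.03698859, -0.1755341 ,  0.1787082 ,  0.03485722,  0.00832913,
        0.04353251]), 'tau': array([-1.64552006e-03, -5.84163523e+01,  2.93745250e+01,  7.01547146e+00,
        1.01038290e-02, -4.75894490e-05]), 'tool_pos': array([0.24633806, 0.62796152, 0.22571433]), 'orientation': array([ 1.79912412e+02, -8.28622842e-03, -2.14222104e+01]), 'force': array([ 1.23818933,  0.02410359, -0.66423936]), 'moment': array([-0.03040406,  0.02521948, -0.03588052]), 'gripper_force': 0.0, 'opening': 0.08716566838025386}
```

View pics/scene0.png

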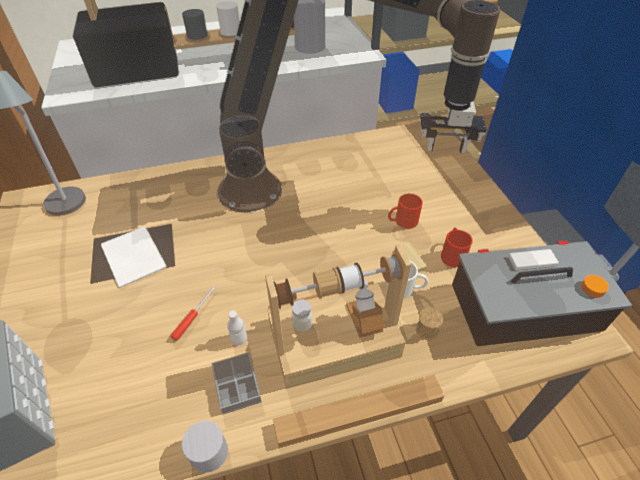

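View pics/top0.png

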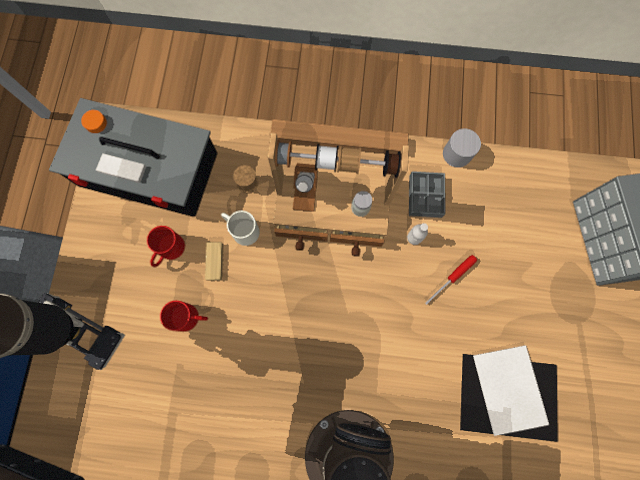

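The top view shows the cabinet at about (335,190), with the can over the left (+y) drawer at (304,185), the jar at (362,203) on the right, and the knobs at (300,243) and (355,250). The scene view agrees, with the can at (365,300) on the mug's side.

Run:
```python
import cv2
a=cv2.imread("pics/top0.png")[110:270,210:450]
cv2.imwrite("pics/topc.png",cv2.resize(a,None,fx=3.3,fy=3.3,interpolation=cv2.INTER_CUBIC))
a=cv2.imread("pics/scene0.png")[235:385,255:455]
cv2.imwrite("pics/scenec.png",cv2.resize(a,None,fx=4,fy=4,interpolation=cv2.INTER_CUBIC))
```

```text
(no output)
```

View pics/topc.png

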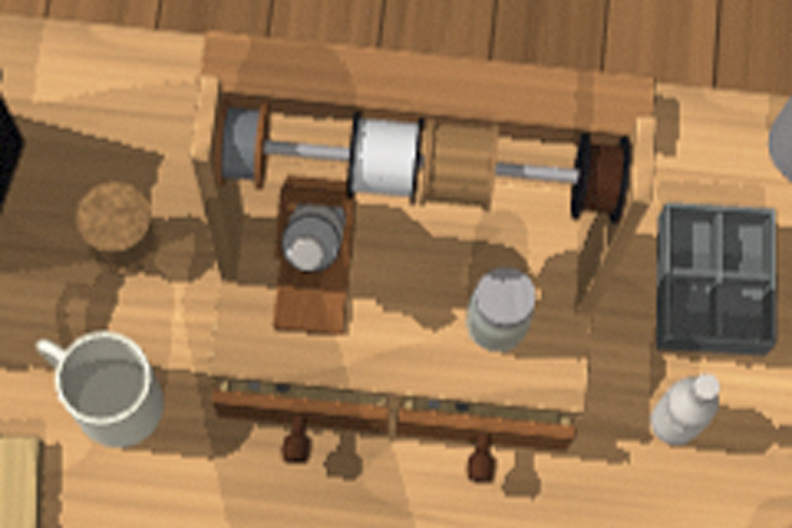

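View pics/scenec.png

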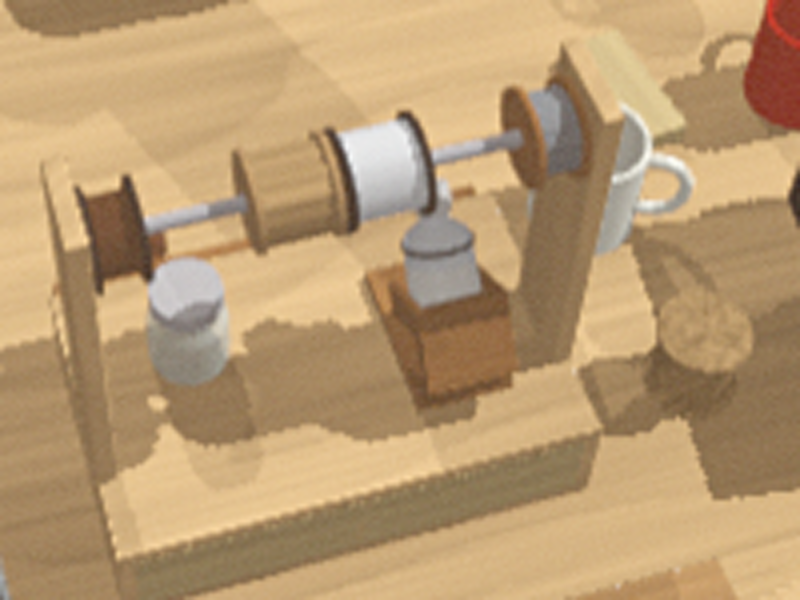

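The crops confirm the choice. The can is on the left: cap top at crop (303,254), left knob at (296,445), right knob at (482,465). Next I fit the cabinet pose.

```bash
cat > h.py <<'E'
import numpy as np,cv2
from plant import ctrl
from scipy.spatial.transform import Rotation as R
def proj(P,n):
    c=ctrl.camera_params(n);M=np.linalg.inv(c["cam_to_world"])
    p=(M[:3,:3]@np.atleast_2d(P).T).T+M[:3,3]; p=p*[1,-1,-1]
    K=np.array([[c["fx"],0,c["cx"]],[0,c["fy"],c["cy"]],[0,0,1]])
    return cv2.projectPoints(p,np.zeros(3),np.zeros(3),K,c["dist_coeffs"])[0][:,0]
E
python3 - <<'E'
from h import *
from scipy.optimize import least_squares
t=lambda u,v:(210+u/3.3,110+v/3.3); s=lambda u,v:(255+u/4,235+v/4)
# params x,y,yaw,xoff_cap,ycap, q_left,q_right
obs=[("top",t(207,122),[0,.153,.332],'b'),("top",t(645,160),[0,-.153,.332],'b'),
("scene",s(600,80),[0,.153,.332],'b'),("scene",s(62,198),[0,-.153,.332],'b'),
("top",t(303,254),None,'c'),("scene",s(436,195),None,'c'),
("top",t(296,447),[-.142,.08,.05],'l'),("top",t(482,467),[-.142,-.08,.05],'r'),
("scene",s(118,558),[.1,-.16,.08],'f'),("scene",s(600,435),[.1,.16,.08],'f'),
("top",t(218,380),[-.1,.16,.08],'f'),("top",t(580,416),[-.1,-.16,.08],'f')]
def res(p,full=False):
    r=[]
    for n,px,P,k in obs:
        P=np.array(P if P else [p[3],p[4],.203])
        if k=='b':P=P+[p[5],0,0]
        if k=='l':P=P-[p[6],0,0]
        if k=='r':P=P-[p[7],0,0]
        W=R.from_euler('z',p[2]).apply(P)+[p[0],p[1],0]
        r.append(proj(W,n)[0]-px)
    return np.array(r) if full else np.ravel(r)
o=least_squares(res,[.65,.1,0,-.03,.08,.05,0,0],loss='soft_l1')
print(o.x[:2],np.degrees(o.x[2]),o.x[3:]);print(res(o.x,True).round(1))
x=o.x;Rz=R.from_euler('z',x[2])
for P in([x[3],x[4],.203],[-.142,.08,.045],[-.142,-.08,.045]):print(Rz.apply(P)+[x[0],x[1],0])
E
```

```text
[0.69389608 0.11881849] 0.534777975332491 [-0.02663417  0.08377314  0.01616649  0.00946389  0.01021532]
[[-0.4 -2.9]
 [ 0.1 -1.4]
 [-2.2 -1.7]
 [-0.2 -0.9]
 [-0.  -2.3]
 [-0.4 -3. ]
 [ 0.   0. ]
 [-0.2 -0. ]
 [-0.9 -1. ]
 [ 0.2 -2.7]
 [-3.  -2.8]
 [ 1.4 -2.1]]
[0.66648117 0.2023394  0.203     ]
[0.55115558 0.19748965 0.045     ]
[0.55264894 0.03749662 0.045     ]
```

Run:
```python
from h import *
from scipy.optimize import least_squares
t=lambda u,v:np.array((210+u/3.3,110+v/3.3))-.35; s=lambda u,v:np.array((255+u/4,235+v/4))-.37
for nm,a,b in [("cap",t(303,254),s(436,195)),("boardL",t(207,122),s(600,80)),("boardR",t(645,160),s(62,198)),("jarlid",t(505,297),s(186,288)),("mugback",t(103,375),None)]:
    if b is None: continue
    o=least_squares(lambda P:np.r_[proj(P,"top")[0]-a,proj(P,"scene")[0]-b],[.65,.1,.2])
    print(nm,o.x,o.fun)
print(proj([.246,.628,.226],"top"),proj([.246,.628,.226],"scene"),proj([0,0,0],"top"),proj([0,0,0],"scene"))
```

```text
cap [0.66578182 0.20345546 0.19068224] [-0.00136911 -0.00052128 -0.0014189   0.00020065]
boardL [0.70714053 0.27525698 0.32382103] [-1.18871116 -0.50731401 -1.24942092  0.25613057]
boardR [ 0.71027071 -0.03414644  0.32867585] [ 0.13228091  0.03812483  0.13003317 -0.00151976]
jarlid [0.66326797 0.03959326 0.1489043 ] [ 0.05945016  0.01885915  0.05942203 -0.00315196]
[[ 96.86650366 331.58352098]] [[445.08723428 149.11515471]] [[349.29250028 455.59060846]] [[249.05478435 189.33837892]]
```

```bash
cat >> h.py <<'E'
def ray(px,n,z):
    from scipy.optimize import fsolve
    q=fsolve(lambda q:proj([q[0],q[1],z],n)[0]-px,[.6,.1]); return np.r_[q,z]
def go(pos,tilt=35,yaw=0.5):
    """print delta_pos/angular to reach pose: tool z tilted forward, tool y ~ -world y"""
    o=ctrl.get_obs();R0=R.from_euler('xyz',o["orientation"],degrees=True)
    T=R.from_euler('z',yaw,degrees=True)*R.from_euler('y',-tilt,degrees=True)*R.from_euler('x',180,degrees=True)
    print(np.round(R0.inv().apply(np.array(pos)-o["tool_pos"])*1e3,1),np.round((R0.inv()*T).as_rotvec(degrees=True),2),"toolz",T.apply([0,0,1]).round(3),o["tool_pos"].round(4),o["orientation"].round(2),o["force"].round(1),o["opening"],round(o["clock"],1))
E
python3 - <<'E'
from h import *
t=lambda u,v:np.array((210+u/3.3,110+v/3.3))-.35; s=lambda u,v:np.array((255+u/4,235+v/4))-.37
for nm,p,n,z in [("cap",t(303,254),"top",.203),("capS",s(436,190),"scene",.203),("knobLtop",t(296,432),"top",.0585),("knobL end",t(296,462),"top",.05),("knobR end",t(482,482),"top",.05),
("front top L",t(215,402),"top",.072),("front top R",t(573,437),"top",.072),("boardL",t(207,122),"top",.332),("boardR",t(645,160),"top",.332),("boardLS",s(600,80),"scene",.332),("boardRS",s(62,198),"scene",.332),("backR S",s(118,558),"scene",.08),("backL S",s(600,435),"scene",.08),
("edge L",t(225,378),"top",.08),("edge R",t(587,416),"top",.08),("jar",t(505,297),"top",.155),("jarS",s(186,288),"scene",.155),("mug rim c",t(105,378),"top",.092)]:
    print(nm,ray(p,n,z).round(4))
go([.43,.2,.16])
E
```

```text
cap [0.6612 0.2025 0.203 ]
capS [0.6707 0.2008 0.203 ]
knobLtop [0.5538 0.1997 0.0585]
knobL end [0.5295 0.197  0.05  ]
knobR end [0.5303 0.0368 0.05  ]
front top L [0.5688 0.2704 0.072 ]
front top R [ 0.573  -0.0344  0.072 ]
boardL [0.7024 0.2711 0.332 ]
boardR [ 0.7088 -0.0333  0.332 ]
boardLS [0.7135 0.2745 0.332 ]
boardRS [ 0.7128 -0.0346  0.332 ]
backR S [ 0.7975 -0.0393  0.08  ]
backL S [0.7984 0.2757 0.08  ]
edge L [0.5886 0.2639 0.08  ]
edge R [ 0.5905 -0.0436  0.08  ]
jar [0.6612 0.0402 0.155 ]
jarS [0.6674 0.0386 0.155 ]
mug rim c [0.5738 0.3625 0.092 ]
[327.3 331.2  66.3] [  6.78  34.58 -21.21] toolz [ 0.574  0.005 -0.819] [0.2463 0.628  0.2257] [ 1.7991e+02 -1.0000e-02 -2.1420e+01] [ 1.2  0.  -0.7] 0.08716566838025386 0.1
```

Emit:
apply_moves([
  {"fingers": 70, "delta_pos": [40, 40, 8], "angular": [0.8, 4.2, -2.6]},
  {"fingers": 70, "delta_pos": [80, 80, 16], "angular": [1.6, 8.4, -5.2]},
  {"fingers": 70, "delta_pos": [120, 120, 24], "angular": [2.4, 12.6, -7.8]},
  {"fingers": 70, "delta_pos": [160, 162, 32], "angular": [3.3, 17, -10.4]},
  {"fingers": 70, "delta_pos": [200, 202, 40], "angular": [4.1, 21.2, -13]},
  {"fingers": 70, "delta_pos": [240, 243, 48], "angular": [5, 25.4, -15.6]},
  {"fingers": 70, "delta_pos": [280, 283, 57], "angular": [5.8, 29.7, -18.2]},
  {"fingers": 70, "delta_pos": [327, 331, 66], "angular": [6.8, 34.6, -21.2]},
  {"fingers": 70, "delta_pos": [327, 331, 66], "angular": [6.8, 34.6, -21.2]},
  {"fingers": 70, "delta_pos": [327, 331, 66], "angular": [6.8, 34.6, -21.2]},
])

```text
clock: 1.1
tool_pos: [0.4452, 0.2411, 0.2179]
orientation: [178.9, -32.3, 0.3]
force: [0.1, -0.5, 0.1]
opening: 0.0703
gripper_force: 0.0
```

Run:
```python
from h import *
print(ctrl.get_obs()["joint_pos"].round(1))
go([.43,.2,.16]);go([.462,.198,.0294]);go([.557,.198,.0294])
```

```text
[ 65.5  -8.5 -58.2  51.8 -38.9 -16.5]
[-44.   40.2  41.5] [ 1.22  2.7  -0.12] toolz [ 0.574  0.005 -0.819] [0.4452 0.2411 0.2179] [178.88 -32.3    0.32] [ 0.1 -0.5  0.1] 0.07030630568157713 1.1
[-86.8  39.9 169. ] [ 1.22  2.7  -0.12] toolz [ 0.574  0.005 -0.819] [0.4452 0.2411 0.2179] [178.88 -32.3    0.32] [ 0.1 -0.5  0.1] 0.07030630568157713 1.1
[ -6.5  39.4 219.8] [ 1.22  2.7  -0.12] toolz [ 0.574  0.005 -0.819] [0.4452 0.2411 0.2179] [178.88 -32.3    0.32] [ 0.1 -0.5  0.1] 0.07030630568157713 1.1
```

Run:
```python
from h import *
go([.47,.198,.15],15);go([.456,.198,.1],15);go([.456,.198,.08],15)
```

```text
[-15.6  41.8  71.3] [  1.18 -17.3   -0.33] toolz [ 0.259  0.002 -0.966] [0.4452 0.2411 0.2179] [178.88 -32.3    0.32] [ 0.1 -0.5  0.1] 0.07030630568157713 1.1
[-54.1  41.1 106.1] [  1.18 -17.3   -0.33] toolz [ 0.259  0.002 -0.966] [0.4452 0.2411 0.2179] [178.88 -32.3    0.32] [ 0.1 -0.5  0.1] 0.07030630568157713 1.1
[-64.8  40.7 123. ] [  1.18 -17.3   -0.33] toolz [ 0.259  0.002 -0.966] [0.4452 0.2411 0.2179] [178.88 -32.3    0.32] [ 0.1 -0.5  0.1] 0.07030630568157713 1.1
```

Emit:
apply_moves([
  {"fingers": 70, "delta_pos": [-8, 20, 35], "angular": [0.6, -8.5, 0]},
  {"fingers": 70, "delta_pos": [-16, 42, 71], "angular": [1.2, -17.3, -0.3]},
  {"fingers": 70, "delta_pos": [-54, 41, 106], "angular": [1.2, -17.3, -0.3]},
  {"fingers": 70, "delta_pos": [-65, 41, 123], "angular": [1.2, -17.3, -0.3]},
  {"fingers": 70, "delta_pos": [-65, 41, 123], "angular": [1.2, -17.3, -0.3]},
])

```text
clock: 1.6
tool_pos: [0.4527, 0.195, 0.0743]
orientation: [179.5, -14.6, 0.5]
force: [0.0, -2.3, -0.0]
opening: 0.0699
gripper_force: 0.0
```

Run:
```python
from h import *
print(ctrl.get_obs()["joint_pos"].round(1))
go([.456,.198,.08],15);go([.551,.198,.07],15);go([.551,.198,.0266],15)
```

```text
[ 52.7   5.9 -54.9  30.8 -23.5   9.9]
[ 4.6 -2.9 -4.7] [ 0.49  0.41 -0.02] toolz [ 0.259  0.002 -0.966] [0.4527 0.195  0.0743] [179.52 -14.59   0.48] [ 0.  -2.3 -0. ] 0.06989223825265302 1.6
[94.1 -2.4 28.9] [ 0.49  0.41 -0.02] toolz [ 0.259  0.002 -0.966] [0.4527 0.195  0.0743] [179.52 -14.59   0.48] [ 0.  -2.3 -0. ] 0.06989223825265302 1.6
[83.1 -2.8 70.9] [ 0.49  0.41 -0.02] toolz [ 0.259  0.002 -0.966] [0.4527 0.195  0.0743] [179.52 -14.59   0.48] [ 0.  -2.3 -0. ] 0.06989223825265302 1.6
```

Emit:
apply_moves([
  {"fingers": 70, "delta_pos": [40, -2, -5], "angular": [0.5, 0.4, 0]},
  {"fingers": 70, "delta_pos": [75, -2, 2], "angular": [0.5, 0.4, 0]},
  {"fingers": 70, "delta_pos": [98, -2, 12], "angular": [0.5, 0.4, 0]},
  {"fingers": 70, "delta_pos": [98, -2, 12], "angular": [0.5, 0.4, 0]},
  {"fingers": 70, "delta_pos": [98, -2, 12], "angular": [0.5, 0.4, 0]},
])

```text
clock: 2.1
tool_pos: [0.553, 0.2021, 0.0937]
orientation: [-179.6, -15.4, 0.5]
force: [-0.6, -0.1, -0.4]
opening: 0.0699
gripper_force: 0.0
```

Run:
```python
from h import *
go([.551,.198,.0266],15)
p=proj(ctrl.get_obs()["tool_pos"],"top")[0];print(p,proj([.546,.198,.0585],"top"))
a=np.ascontiguousarray(ctrl.snapshot("top")[180:280,240:400,::-1])
a=cv2.resize(a,None,fx=5,fy=5,interpolation=cv2.INTER_CUBIC)
cv2.circle(a,tuple(int(x) for x in (p-[240,180])*5),4,(0,0,255),-1)
cv2.imwrite("pics/pre.png",a)
```

```text
[-19.8   4.5  64.1] [-0.43 -0.39  0.03] toolz [ 0.259  0.002 -0.966] [0.553  0.2021 0.0937] [-179.58  -15.39    0.53] [-0.6 -0.1 -0.4] 0.06991878697325281 2.1
[298.01566177 237.72400077] [[299.59318492 243.2820694 ]]
```

View pics/pre.png

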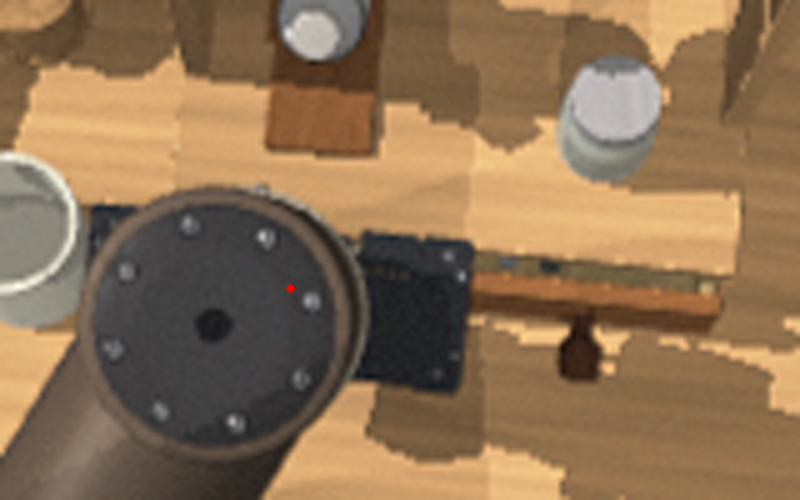

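Emit:
apply_moves([
  {"fingers": 70, "delta_pos": [-7, 4, 20], "angular": [-0.4, -0.4, 0]},
  {"fingers": 70, "delta_pos": [-14, 4, 43], "angular": [-0.4, -0.4, 0]},
  {"fingers": 70, "delta_pos": [-20, 4, 64], "angular": [-0.4, -0.4, 0]},
  {"fingers": 70, "delta_pos": [-20, 4, 64], "angular": [-0.4, -0.4, 0]},
])

```text
clock: 2.55
tool_pos: [0.548, 0.1969, 0.0237]
orientation: [179.8, -14.8, 0.7]
force: [-0.1, -1.6, -0.3]
opening: 0.0701
gripper_force: 0.0
```

Emit:
apply_moves([
  {"fingers": 10, "delta_pos": [0, 0, 0], "angular": [0, 0, 0]},
  {"fingers": 10, "delta_pos": [0, 0, 0], "angular": [0, 0, 0]},
  {"fingers": 10, "delta_pos": [0, 0, 0], "angular": [0, 0, 0]},
  {"fingers": 10, "delta_pos": [0, 0, 0], "angular": [0, 0, 0]},
  {"fingers": 10, "delta_pos": [0, 0, 0], "angular": [0, 0, 0]},
  {"fingers": 10, "delta_pos": [0, 0, 0], "angular": [0, 0, 0]},
])

```text
clock: 3.15
tool_pos: [0.5504, 0.198, 0.0256]
orientation: [-180.0, -15.0, 0.5]
force: [2.4, -10.2, 4.8]
opening: 0.0278
gripper_force: 5.4
```

Run:
```python
from h import *
o=ctrl.get_obs();print(o["gripper_force"])
go([.456,.198,.0266],15)
```

```text
5.448774788528681
[-90.9  -0.9 -25.3] [-0.01  0.05 -0.  ] toolz [ 0.259  0.002 -0.966] [0.5504 0.198  0.0256] [-179.99  -14.95    0.5 ] [  2.4 -10.2   4.8] 0.027779992194546653 3.1
```

Emit:
apply_moves([
  {"fingers": 10, "delta_pos": [0, 1, 0], "angular": [0, 0, 0]},
  {"fingers": 10, "delta_pos": [0, 1, 0], "angular": [0, 0, 0]},
  {"fingers": 10, "delta_pos": [0, 1, 0], "angular": [0, 0, 0]},
])

```text
clock: 3.45
tool_pos: [0.5503, 0.1964, 0.0255]
orientation: [180.0, -14.9, 0.5]
force: [-1.0, -4.1, 5.7]
opening: 0.024
gripper_force: 30.0
```

Emit:
apply_moves([
  {"fingers": 10, "delta_pos": [-9.7, 0, -2.6], "angular": [0, 0, 0]},
  {"fingers": 10, "delta_pos": [-19.3, 0, -5.2], "angular": [0, 0, 0]},
  {"fingers": 10, "delta_pos": [-29, 0, -7.8], "angular": [0, 0, 0]},
  {"fingers": 10, "delta_pos": [-38.6, 0, -10.4], "angular": [0, 0, 0]},
  {"fingers": 10, "delta_pos": [-48.3, 0, -12.9], "angular": [0, 0, 0]},
  {"fingers": 10, "delta_pos": [-58, 0, -15.5], "angular": [0, 0, 0]},
  {"fingers": 10, "delta_pos": [-67.6, 0, -18.1], "angular": [0, 0, 0]},
  {"fingers": 10, "delta_pos": [-77.3, 0, -20.7], "angular": [0, 0, 0]},
  {"fingers": 10, "delta_pos": [-77.3, 0, -20.7], "angular": [0, 0, 0]},
])

```text
clock: 4.35
tool_pos: [0.4725, 0.1954, 0.0297]
orientation: [179.5, -13.8, 0.3]
force: [-2.6, -9.7, -31.5]
opening: 0.0239
gripper_force: 30.0
```

Run:
```python
from h import *
o=ctrl.get_obs();print(o["joint_pos"].round(1),o["moment"].round(1))
for t in(13,8,5): go([.456,.195,.0256],t)
```

```text
[ 45.8  11.9 -58.3  44.8 -14.4   1.4] [-3.4  3.9 -0.8]
[-17.    0.3   0. ] [ 0.52 -0.79 -0.17] toolz [ 0.225  0.002 -0.974] [0.4725 0.1954 0.0297] [179.52 -13.79   0.33] [ -2.6  -9.7 -31.5] 0.02388264728258838 4.3
[-17.    0.3   0. ] [ 0.51 -5.79 -0.19] toolz [ 0.139  0.001 -0.99 ] [0.4725 0.1954 0.0297] [179.52 -13.79   0.33] [ -2.6  -9.7 -31.5] 0.02388264728258838 4.3
[-17.    0.3   0. ] [ 0.5  -8.79 -0.2 ] toolz [ 0.087  0.001 -0.996] [0.4725 0.1954 0.0297] [179.52 -13.79   0.33] [ -2.6  -9.7 -31.5] 0.02388264728258838 4.3
```

Run:
```python
from h import *
go([.468,.1955,.026],0);go([.468,.1955,.026],-3)
```

```text
[-5.3 -0.1  2.5] [  0.49 -13.79  -0.23] toolz [ 0. -0. -1.] [0.4725 0.1954 0.0297] [179.52 -13.79   0.33] [ -2.6  -9.7 -31.5] 0.02388264728258838 4.3
[-5.3 -0.1  2.5] [  0.49 -16.79  -0.24] toolz [-0.052 -0.    -0.999] [0.4725 0.1954 0.0297] [179.52 -13.79   0.33] [ -2.6  -9.7 -31.5] 0.02388264728258838 4.3
```

Emit:
apply_moves([
  {"fingers": 60, "delta_pos": [0, 0, 0], "angular": [0, 0, 0]},
  {"fingers": 60, "delta_pos": [0, 0, 0], "angular": [0, -4, 0]},
  {"fingers": 60, "delta_pos": [-2, 0, 1], "angular": [0, -8, 0]},
  {"fingers": 60, "delta_pos": [-5, 0, 2], "angular": [0, -14, 0]},
  {"fingers": 60, "delta_pos": [-5, 0, 2], "angular": [0, -14, 0]},
])

```text
clock: 4.85
tool_pos: [0.4694, 0.2017, 0.0295]
orientation: [-179.8, 0.1, 0.6]
force: [1.4, -1.4, 0.5]
opening: 0.0571
gripper_force: 0.0
```

Run:
```python
from h import *
o=ctrl.get_obs();print(o["joint_pos"].round(1),o["moment"].round(1))
go([.468,.1955,.026],0);go([.45,.1955,.026],0)
```

```text
[ 45.1  18.  -33.5  -0.3 -38.5  45.8] [-0.3 -0.3  0. ]
[-1.5  6.2  3.5] [-0.17  0.11  0.15] toolz [ 0. -0. -1.] [0.4694 0.2017 0.0295] [-1.7983e+02  1.1000e-01  6.5000e-01] [ 1.4 -1.4  0.5] 0.057113101482556695 4.8
[-19.5   6.    3.5] [-0.17  0.11  0.15] toolz [ 0. -0. -1.] [0.4694 0.2017 0.0295] [-1.7983e+02  1.1000e-01  6.5000e-01] [ 1.4 -1.4  0.5] 0.057113101482556695 4.8
```

Emit:
apply_moves([
  {"fingers": 40, "delta_pos": [-1, 6, 3], "angular": [0, 0, 0]},
  {"fingers": 10, "delta_pos": [-1, 6, 3], "angular": [0, 0, 0]},
  {"fingers": 10, "delta_pos": [-1, 6, 3], "angular": [0, 0, 0]},
  {"fingers": 10, "delta_pos": [-1, 6, 3], "angular": [0, 0, 0]},
  {"fingers": 10, "delta_pos": [-1, 6, 3], "angular": [0, 0, 0]},
  {"fingers": 10, "delta_pos": [-5, 6, 3], "angular": [0, 0, 0]},
  {"fingers": 10, "delta_pos": [-9, 6, 3], "angular": [0, 0, 0]},
  {"fingers": 10, "delta_pos": [-13, 6, 3], "angular": [0, 0, 0]},
  {"fingers": 10, "delta_pos": [-13, 6, 3], "angular": [0, 0, 0]},
])

```text
clock: 5.75
tool_pos: [0.4578, 0.1952, 0.0267]
orientation: [-179.9, -0.3, 0.5]
force: [-2.2, 11.3, -8.3]
opening: 0.0243
gripper_force: 30.0
```

Emit:
apply_moves([
  {"fingers": 10, "delta_pos": [-2, 0, 0], "angular": [0, 0, 0]},
  {"fingers": 10, "delta_pos": [-4, 0, 0], "angular": [0, 0, 0]},
  {"fingers": 10, "delta_pos": [-6, 0, 0], "angular": [0, 0, 0]},
  {"fingers": 10, "delta_pos": [-7, 0, 0], "angular": [0, 0, 0]},
  {"fingers": 10, "delta_pos": [-8, 0, 0], "angular": [0, 0, 0]},
])

```text
clock: 6.25
tool_pos: [0.4536, 0.1954, 0.0269]
orientation: [-179.8, -0.6, 0.6]
force: [28.0, -1.3, -25.4]
opening: 0.0242
gripper_force: 30.0
```

Emit:
apply_moves([
  {"fingers": 10, "delta_pos": [3, 0, 0], "angular": [0, 0, 0]},
  {"fingers": 60, "delta_pos": [3, 0, 0], "angular": [0, 0, 0]},
  {"fingers": 60, "delta_pos": [3, 0, 0], "angular": [0, 0, 0]},
  {"fingers": 60, "delta_pos": [3, 0, 0], "angular": [0, 0, 0]},
  {"fingers": 60, "delta_pos": [3, 0, -25], "angular": [0, 0, 0]},
  {"fingers": 60, "delta_pos": [3, 0, -70], "angular": [0, 0, 0]},
  {"fingers": 0, "delta_pos": [3, 0, -115], "angular": [0, 0, 0]},
  {"fingers": 0, "delta_pos": [3, 0, -160], "angular": [0, 0, 0]},
  {"fingers": 0, "delta_pos": [10, 0, -205], "angular": [0, 0, 0]},
  {"fingers": 0, "delta_pos": [30, 0, -250], "angular": [0, 0, 0]},
])

```text
clock: 7.25
tool_pos: [0.4774, 0.1923, 0.2792]
orientation: [180.0, -0.2, 0.5]
force: [2.1, 0.9, -0.4]
opening: 0.0329
gripper_force: 0.0
```

Run:
```python
from h import *
o=ctrl.get_obs();print(o["joint_pos"].round(1))
go([.58,.2005,.32],20);go([.624,.2005,.26],35)
cv2.imwrite("pics/top2.png",cv2.resize(np.ascontiguousarray(ctrl.snapshot("top")[110:290,220:420,::-1]),None,fx=3.3,fy=3.3,interpolation=cv2.INTER_CUBIC))
```

```text
[ 43.9   3.4 -14.5   0.1 -72.   46.6]
[102.8  -7.2 -40.5] [ 0.03 19.84  0.05] toolz [ 0.342  0.003 -0.94 ] [0.4774 0.1923 0.2792] [ 1.7996e+02 -1.6000e-01  5.4000e-01] [ 2.1  0.9 -0.4] 0.03286126078023834 7.2
[146.6  -6.8  19.6] [2.000e-02 3.484e+01 5.000e-02] toolz [ 0.574  0.005 -0.819] [0.4774 0.1923 0.2792] [ 1.7996e+02 -1.6000e-01  5.4000e-01] [ 2.1  0.9 -0.4] 0.03286126078023834 7.2
```

View pics/top2.png

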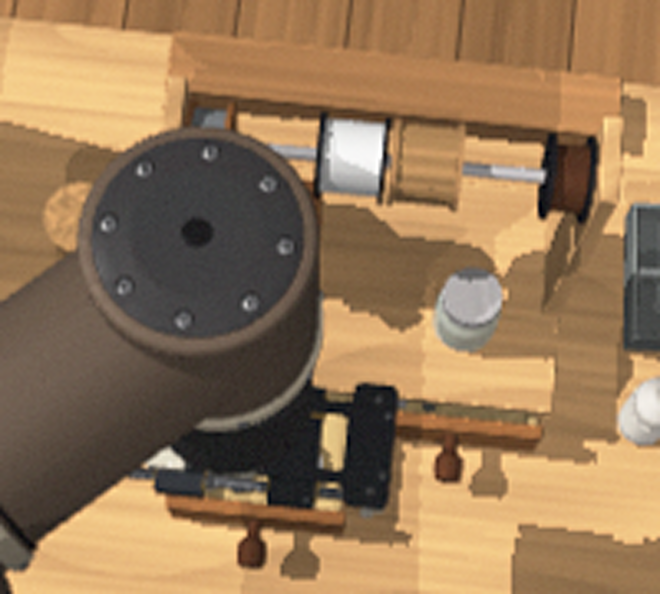

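The drawer is open: left knob now at crop (252,550), right drawer unchanged, jar and glue standing. Next is the pre-press pose.

Emit:
apply_moves([
  {"fingers": 0, "delta_pos": [25, -2, -15], "angular": [0, 5, 0]},
  {"fingers": 0, "delta_pos": [55, -4, -30], "angular": [0, 10, 0]},
  {"fingers": 0, "delta_pos": [85, -6, -35], "angular": [0, 17, 0]},
  {"fingers": 0, "delta_pos": [103, -7, -35], "angular": [0, 24, 0]},
  {"fingers": 0, "delta_pos": [118, -7, -20], "angular": [0, 30, 0]},
  {"fingers": 0, "delta_pos": [133, -7, 0], "angular": [0, 34.8, 0]},
  {"fingers": 0, "delta_pos": [145, -7, 18], "angular": [0, 34.8, 0]},
  {"fingers": 0, "delta_pos": [147, -7, 20], "angular": [0, 34.8, 0]},
  {"fingers": 0, "delta_pos": [147, -7, 20], "angular": [0, 34.8, 0]},
])

```text
clock: 8.2
tool_pos: [0.6259, 0.1997, 0.2566]
orientation: [179.8, -34.9, 0.5]
force: [-0.6, 0.5, 1.3]
opening: -0.0
gripper_force: 0.0
```

Run:
```python
from h import *
o=ctrl.get_obs();print(o["joint_pos"].round(1))
go([.664,.2005,.203],35)
for n in ("scene","top"):print(n,proj(o["tool_pos"],n))
t=cv2.resize(np.ascontiguousarray(ctrl.snapshot("scene")[235:335,310:410,::-1]),None,fx=6,fy=6,interpolation=cv2.INTER_CUBIC)
cv2.circle(t,tuple(int(x) for x in (proj(o["tool_pos"],"scene")[0]-[310,235]+.5)*6),3,(0,0,255),-1)
cv2.circle(t,tuple(int(x) for x in (proj([.664,.2005,.203],"scene")[0]-[310,235]+.5)*6),3,(0,255,0),-1)
cv2.imwrite("pics/sc2.png",t)
```

```text
[ 38.8   1.1 -46.6  58.1 -24.8   1.4]
[ 0.6 -0.7 65.8] [ 0.22  0.15 -0.02] toolz [ 0.574  0.005 -0.819] [0.6259 0.1997 0.2566] [179.8  -34.85   0.48] [-0.6  0.5  1.3] -4.45998296371e-06 8.2
scene [[358.67402393 255.16766514]]
top [[300.23696275 192.5914105 ]]
```

View pics/sc2.png

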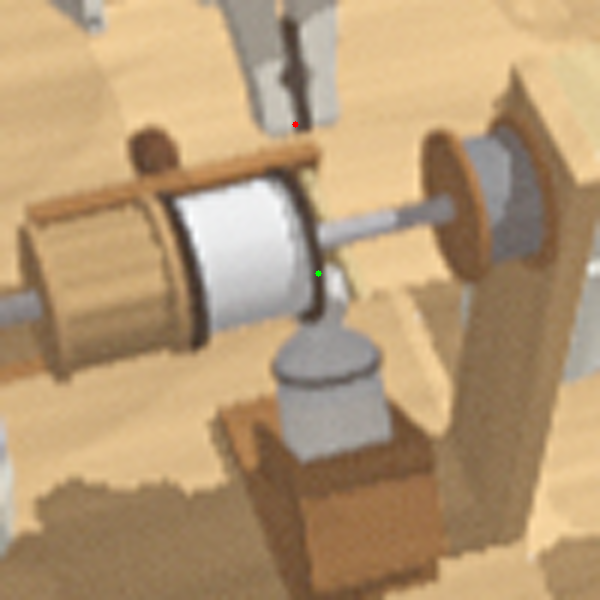

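Emit:
apply_moves([
  {"fingers": 0, "delta_pos": [0, 1, 20], "angular": [0, 0, 0]},
  {"fingers": 0, "delta_pos": [-0.5, 1, 40], "angular": [0, 0, 0]},
  {"fingers": 0, "delta_pos": [-0.5, 1, 52], "angular": [0, 0, 0]},
  {"fingers": 0, "delta_pos": [-0.5, 1, 56], "angular": [0, 0, 0]},
  {"fingers": 0, "delta_pos": [-0.5, 1, 56], "angular": [0, 0, 0]},
  {"fingers": 0, "delta_pos": [-0.5, 1, 56], "angular": [0, 0, 0]},
])

```text
clock: 8.85
tool_pos: [0.6584, 0.2009, 0.2128]
orientation: [180.0, -35.1, 0.5]
force: [-0.1, -0.4, 0.4]
opening: 0.0002
gripper_force: 0.0
```

Run:
```python
from h import *
go([.662,.1985,.203],35)
t=cv2.resize(np.ascontiguousarray(ctrl.snapshot("scene")[250:310,320:400,::-1]),None,fx=10,fy=10,interpolation=cv2.INTER_CUBIC)
cv2.imwrite("pics/sc3.png",t)
```

```text
[-2.7  2.4 10. ] [ 0.05 -0.07 -0.01] toolz [ 0.574  0.005 -0.819] [0.6584 0.2009 0.2128] [179.96 -35.07   0.49] [-0.1 -0.4  0.4] 0.00017176705656720586 8.8
```

View pics/sc3.png

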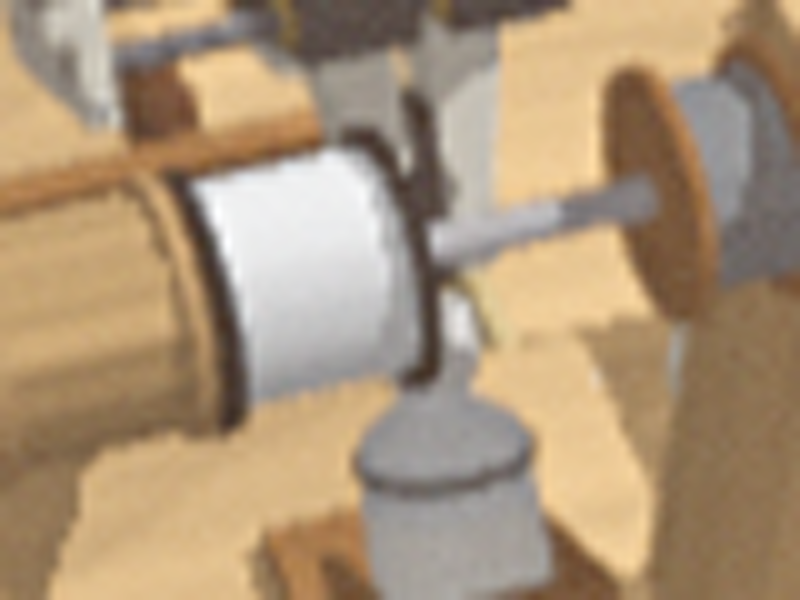

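The fingertip seam (about u=425) lines up with the cap's axis (about u=430), with no contact yet. I press down in small steps.

Emit:
apply_moves([
  {"fingers": 0, "delta_pos": [-1, 1, 3], "angular": [0, 0, 0]},
  {"fingers": 0, "delta_pos": [-1, 1, 6], "angular": [0, 0, 0]},
  {"fingers": 0, "delta_pos": [-1, 1, 8], "angular": [0, 0, 0]},
  {"fingers": 0, "delta_pos": [-1, 1, 10], "angular": [0, 0, 0]},
  {"fingers": 0, "delta_pos": [-1, 1, 12], "angular": [0, 0, 0]},
])

```text
clock: 9.4
tool_pos: [0.6637, 0.2002, 0.2013]
orientation: [179.9, -35.0, 0.6]
force: [-3.4, 0.6, 4.6]
opening: 0.0004
gripper_force: 2.4
```

Emit:
apply_moves([
  {"fingers": 0, "delta_pos": [0, 0, 2], "angular": [0, 0, 0]},
  {"fingers": 0, "delta_pos": [0, 0, 4], "angular": [0, 0, 0]},
  {"fingers": 0, "delta_pos": [0, 0, 6], "angular": [0, 0, 0]},
  {"fingers": 0, "delta_pos": [0, 0, 7.5], "angular": [0, 0, 0]},
])

```text
clock: 9.8
tool_pos: [0.6673, 0.2003, 0.1965]
orientation: [180.0, -35.1, 0.6]
force: [-38.5, -5.3, 34.2]
opening: 0.0006
gripper_force: 25.2
```

Emit:
apply_moves([
  {"fingers": 0, "delta_pos": [0, 0, -2], "angular": [0, 0, 0]},
  {"fingers": 0, "delta_pos": [0, 0, -2], "angular": [0, 0, 0]},
  {"fingers": 0, "delta_pos": [0, 0, -2], "angular": [0, 0, 0]},
])

```text
clock: 10.1
tool_pos: [0.6668, 0.2002, 0.1969]
orientation: [180.0, -35.0, 0.6]
force: [-5.0, 0.0, 6.5]
opening: 0.0003
gripper_force: 4.1
```

Emit:
apply_moves([
  {"fingers": 0, "delta_pos": [0, 0, 1], "angular": [0, 0, 0]},
  {"fingers": 0, "delta_pos": [0, 0, 1], "angular": [0, 0, 0]},
  {"fingers": 0, "delta_pos": [0, 0, 1], "angular": [0, 0, 0]},
])

```text
clock: 10.4
tool_pos: [0.667, 0.2002, 0.1968]
orientation: [180.0, -35.1, 0.6]
force: [-14.6, -0.4, 14.9]
opening: 0.0003
gripper_force: 10.4
```

The axial force is 21 N, so the cap is on its stop. I hold it there for about a second, then retreat along the axis.

Emit:
apply_moves([
  {"fingers": 0, "delta_pos": [0, 0, 0], "angular": [0, 0, 0]},
  {"fingers": 0, "delta_pos": [0, 0, 0], "angular": [0, 0, 0]},
  {"fingers": 0, "delta_pos": [0, 0, 0], "angular": [0, 0, 0]},
  {"fingers": 0, "delta_pos": [0, 0, 0], "angular": [0, 0, 0]},
  {"fingers": 0, "delta_pos": [0, 0, 0], "angular": [0, 0, 0]},
  {"fingers": 0, "delta_pos": [0, 0, 0], "angular": [0, 0, 0]},
  {"fingers": 0, "delta_pos": [0, 0, 0], "angular": [0, 0, 0]},
  {"fingers": 0, "delta_pos": [0, 0, 0], "angular": [0, 0, 0]},
])

```text
clock: 11.2
tool_pos: [0.667, 0.2003, 0.1967]
orientation: [180.0, -35.1, 0.6]
force: [-15.2, -1.6, 14.0]
opening: 0.0005
gripper_force: 10.3
```

Emit:
apply_moves([
  {"fingers": 0, "delta_pos": [0, 0, -10], "angular": [0, 0, 0]},
  {"fingers": 0, "delta_pos": [0, 0, -30], "angular": [0, 0, 0]},
  {"fingers": 0, "delta_pos": [0, 0, -55], "angular": [0, 0, 0]},
  {"fingers": 0, "delta_pos": [0, 0, -80], "angular": [0, 0, 0]},
  {"fingers": 0, "delta_pos": [-30, 0, -100], "angular": [0, -7, 0]},
  {"fingers": 0, "delta_pos": [-50, 0, -115], "angular": [0, -14, 0]},
  {"fingers": 0, "delta_pos": [-50, 0, -130], "angular": [0, -21, 0]},
  {"fingers": 0, "delta_pos": [-50, 0, -140], "angular": [0, -28, 0]},
  {"fingers": 0, "delta_pos": [-50, 40, -140], "angular": [0, -35, 0]},
  {"fingers": 0, "delta_pos": [-50, 80, -140], "angular": [0, -35, 0]},
])

```text
clock: 12.2
tool_pos: [0.5487, 0.1201, 0.2816]
orientation: [-179.9, 0.3, 0.6]
force: [0.7, 0.0, -1.0]
opening: 0.0004
gripper_force: 0.0
```

Run:
```python
from h import *
o=ctrl.get_obs();print(o["tool_pos"],o["force"],o["joint_pos"].round(1))
cv2.imwrite("pics/scf.png",cv2.resize(np.ascontiguousarray(ctrl.snapshot("scene")[200:400,200:460,::-1]),None,fx=3,fy=3,interpolation=cv2.INTER_CUBIC))
```

```text
[0.54871309 0.1201399  0.28159955] [ 0.74049478  0.02325839 -0.96463631] [ 32.2   8.3  -8.5  -0.2 -73.5  58.6]
```

View pics/scf.png

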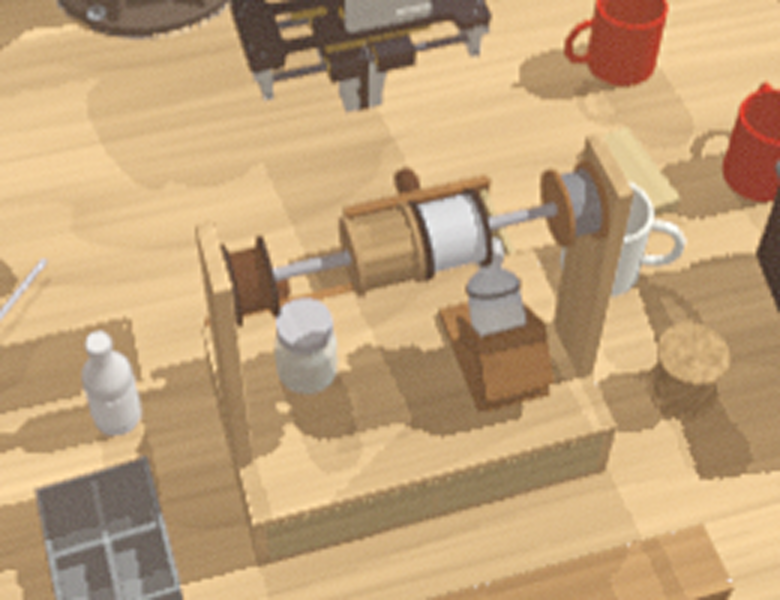

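The left drawer is open with its front at (415,195). The jar (305,345), glue (110,385) and mug (625,240) are standing, the cap is back up at (495,255), and the arm is clear.

```bash
python3 -c "
from plant import ctrl
print(ctrl.close_job())"
```

```text
the job is handed in; nothing more can be done
None
```

I pulled the left drawer out to its stop, then pressed the can's cap to its stop, held it for about a second and let it spring back. The last picture before hand-in showed the jar, mug and glue bottle standing, but the press briefly peaked at about 51 N at the wrist, and joint 3 touched its −58.28° limit during the pull.

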